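# Roll the greenstone core over the inspection light

### The arm

A 7-joint arm with a two-finger parallel gripper is mounted at the origin on the work surface. World frame = base frame: x ahead of the robot, y to its left, z up, the work surface at z = 0. Lengths are in m, angles in degrees, forces in N, time in s.
With the tool pointing down it reaches from about 0.425 to 0.825 m from the base axis. Payload 3.6 kg.
Tool frame: the origin (TCP) lies midway between the tips of the shut fingers; the grasp point (between the pads) lies 19 mm behind it; z points along the fingers, y is the direction in which the jaws open and shut (so a half turn about z gives the same grasp; the last joint's range is limited). The gripper opens to 85 mm and grips with 20 to 120 N. Pads are 22 mm wide; open, the fingers measure 114 mm over their backs; the gripper's body (76 mm by 85 mm) begins 54 mm behind the grasp point. The pads swing forward as they close: fully open they stand 13 mm farther back than shut.
Start: joints at [-74.742, 35.231, -0.722, 81.555, 0.464, 63.22, -2.315], TCP at [0.188, 0.622, 0.231] pointing down, gripper open.
Joint ranges: [-178.69, 178.69], [-17.37, 117.87], [-77.05, 75.6], [15.02, 138.74], [-78.02, 258.01], [0.78, 113.62], [-162.83, 162.83]. Speed limits (degrees/s): [159.86, 159.86, 180, 180, 180, 180, 180].

### API

Orientations are given as [roll, pitch, yaw] about the fixed x, y, z axes, in that order (R = Rz(yaw) Ry(pitch) Rx(roll)).
In Python, from rig import robot gives the robot as it stands.
- The arm moves only by the tool apply_moves, never from a script. Its argument "series" is a list of rows, each a list of 7 numbers: the shift along the tool's x, y, z in cm, then the turn, a rotation vector about the tool's x, y, z in degrees, then the closure in counts, from 0 (fully open) to 255 (shut). A call has 1 to 5 rows; each row is the pose to reach, as a shift and turn from the pose measured when the call began, along the tool's axes at that moment; what a row does not reach only later rows make up. A row lasts 1/8 s, in which the tool goes at most 62.5 mm and 10.7 degrees, less where a joint would pass 70% of its speed; a pose out of reach is approached as far as the arm can. A call with a gripper value outside its range is refused whole. The fingers move at their own pace and stop on an object; "squeeze" is the grip in N (left out, the last holds). Time passes only in rows, so rows that repeat a pose let the fingers close. It gives the time, the measured TCP pose, the force and the opening at its end, in the units of the state.
- robot.observe(): the state, without advancing time (a new reading comes with each control period).
- robot.get_image(name): name is "side" or "top"; returns (picture, depth): 480x640x3 uint8, red, green, blue; 480x640 float32, m along the optical axis (not along the pixel's ray), 0 where there is no reading.
- robot.calibration(name): a dict with "mtx" (3x3 intrinsics, pixels), "pose" (4x4, takes a point from camera to world coordinates). Camera axes: x right, y up, looking along -z (the intrinsics and any distortion apply to the point x, -y, -z); pixel columns grow to the right and rows downward; lengths in m; the calibration is good to about 2 mm. A picture is of the moment at which its call begins. calibration takes no time and is no camera call.
- robot.hand_in(): hands the job in, once; it reports no verdict.
Trained networks look in the newest picture that a camera, given by its name, has taken for a name from the list of things; names that differ only in an ending like _2 or _b are one class to them, and where a whole thing is asked for, a point or a joint stands for the part that bears it (a point fixed in the world has none). Each returns a list of dicts, best first, with "conf" (0 to 1); they miss things now and then, are a little off and sometimes report something else, mostly with a low value. They report only what shows in the picture. A call takes as long as a camera call. They do not tell look-alikes from the thing itself.
- robot.recognise(camera, query): "point" ([column, row] in pixels, amid what is visible of it).
- robot.masks_of(camera, query): "mask" (480x640 bool, what is visible of it) and "point" ([column, row] in pixels, amid what is visible of it).
- robot.place_of(camera, query): "point" ([column, row] in pixels: a listed point, or the origin of a listed thing).
The state is a dict: "t": time; "q": joint angles; "dq": joint speeds; "joint_torque": joint torques, N m; "tcp_pos": TCP position; "tcp_rot": TCP orientation; "force": force on the tool from outside, world axes, zero at the start; "wrist_torque": the same for the moment, N m; "opening": opening from 0.0 (shut) to 1.0 (fully open).
Only numpy, scipy, OpenCV 4.12 (cv2) and the standard library are available. Lean on these libraries where they do the work, as an engineer would, in place of code of your own. Each camera call takes 0.05 s, during which the arm holds its last target. There are 200 camera calls.

### The job

Roll the long greenstone core onto the light table's bright window to check it for cracks, with fingertips on its upper side only, so that it comes to rest lying along the window strip, centred over the strip's width and with its whole length on the strip. Do not grip, lift or stand up the core, keep the fingers off its lower half, and leave the other stones where they are.

Things in the scene. Friction and masses are not known exactly. Their poses are not given: they have to be found in the camera images.
- core: dark green stone cylinder, 60 mm diameter, 90 mm long, 0.65-0.9 kg, lying beside the window, axis within 4 degrees of the strip's direction. Origin at its middle; x = its axis (y, z turn as it rolls). Rolls easily, stays if let go at rest, coasts a little if let go moving. A tip pressed on its top with 3 N does not slip: it moves twice as far as the core, so roll in short strokes.
- light_table: the fixed inspection light table: a flat grey case, 240 mm (its x) by 420 mm (its y), its flat level top 30 mm above the bench. Origin at the centre of its underside on the bench, z up, turned by up to about 0.3 rad on the bench.
- window (a point): centre of the white window strip, on the light table's top surface (30 mm above the bench). The strip is 200 mm long along the light table's x axis and 40 mm wide along its y axis, flush with the top, with a 4 mm aluminium bezel; axes as the light table's. The core rests with its middle 30 mm above this surface.
- stub: bystander: a short dark green stone cylinder, 60 mm diameter, 34 mm high, standing on its flat end on the light table, on the other side of the window from the core. Origin at the centre of its underside.
- disc: bystander: a flat round green stone, 60 mm diameter, 8 mm thick, lying on the bench beyond the light table's left edge. Origin at the centre of its underside.
- pendant: bystander: a green stone slab 85 x 30 x 10 mm lying on a blue block, top of the block 58 mm above the bench, right of the light table. Origin at the centre of its underside.
There are look-alikes about, which are no part of the job. Leave any brown, red or turquoise look-alike of the core alone.

How it is judged:
By the outcome, as a careful person would: the job done as asked, in the order asked, and still so for the second after the job is handed in, with the robot touching nothing.
It also fails if it takes over 72 s, if anything falls off the work surface, if the arm or the gripper's body presses on something with over 40 N, if the wrist force passes 120 N, or if a joint passes its speed limit or range.

## Working session

There is one attempt and no reset: what is moved stays moved. The work goes in short steps, Python scripts to look and compute and a tool call to move; the robot and the scene stay as the last step left them, time stands still between calls to the robot, and variables do not carry over. Pictures are saved under pics/ and viewed, about 8 in all and at most 12, crops included, and the job is handed in when it is done.

Besides the shell and the picture viewer there is one more tool, called as name(argument=value, ...) on one line, values as JSON. apply_moves: Moves the arm, as the interface text tells. Its arguments: {"type":"object","properties":{"series":{"type":"array","items":{"type":"array","items":{"type":"number"}}},"squeeze":{"type":"number"}},"required":["series"]}

```bash
mkdir -p pics; ls
cat > h.py <<'E'
import numpy as np,cv2
from rig import robot
from scipy.spatial.transform import Rotation as R
def cloud(name):
    im,d=robot.get_image(name);c=robot.calibration(name);K=c["mtx"];T=c["pose"]
    v,u=np.mgrid[0:480,0:640]
    x=(u-K[0][2])/K[0][0]*d;y=(v-K[1][2])/K[1][1]*d
    P=np.stack([x,-y,-d,np.ones_like(d)],-1)@np.array(T).T
    P=P[...,:3];P[d==0]=np.nan
    return im,P
def save(im,n): cv2.imwrite(f"pics/{n}.png",im[...,::-1])
E
python3 - <<'E'
from h import *
print(robot.observe())
for n in["top","side"]:
    im,P=cloud(n);save(im,n+"0");np.save(n+"0.npy",P)
    for q in["core","light_table","window","stub","disc","pendant"]:
        for r in robot.place_of(n,q)[:3]:
            c,w=map(int,r["point"]);print(n,q,c,w,round(r["conf"],2),P[min(w,479),min(c,639)].round(3))
    print(robot.calibration(n))
E
```

```text
pics
{'t': 0.0, 'q': array([-74.74069223,  35.28882981,  -0.72278819,  81.64102125,
         0.46597031,  63.21967313,  -2.31543642]), 'dq': array([ 0.00309707,  0.0600519 , -0.00353922,  0.03723018, -0.11015226,
        0.12874778,  0.01423799]), 'joint_torque': array([-5.06037541e-04, -4.69210732e+01,  2.58963900e-01, -1.71033043e+01,
        9.93949914e-03,  9.45175794e-03, -1.05471514e-05]), 'tcp_pos': array([0.18740781, 0.62159954, 0.23014466]), 'tcp_rot': array([-1.79853433e+02,  3.82936506e-03,  1.63226270e+02]), 'force': array([-0.46969999,  1.40399146, -0.02527733]), 'wrist_torque': array([ 0.0113962 , -0.02885072, -0.01304349]), 'opening': 0.9972559859653308}
top core 442 278 0.82 [ 0.444 -0.366  0.062]
top core 325 162 0.82 [ 0.771 -0.037  0.061]
top core 371 247 0.72 [ 0.526 -0.165  0.089]
top light_table 328 244 0.64 [ 0.538 -0.048  0.032]
top window 327 245 0.82 [ 0.535 -0.045  0.037]
top stub 282 244 0.6 [0.534 0.082 0.061]
top disc 183 274 0.72 [0.448 0.371 0.012]
top pendant 451 208 0.84 [ 0.641 -0.393  0.068]
{'mtx': array([[504.54304246,   0.        , 311.96253635]
[... 495 characters left out ...]
6]
side light_table 320 273 0.7 [ 0.536 -0.061  0.032]
side window 319 270 0.91 [ 0.535 -0.052  0.031]
side stub 314 230 0.93 [0.535 0.049 0.058]
side disc 275 164 0.63 [0.455 0.363 0.007]
side disc 318 306 0.34 [ 0.518 -0.182  0.088]
side pendant 395 404 0.89 [ 0.631 -0.39   0.068]
{'mtx': array([[447.34858001,   0.        , 321.00027486],
       [  0.        , 447.34858001, 245.53273762],
       [  0.        ,   0.        ,   1.        ]]), 'pose': array([[ 0.99236145,  0.10212641, -0.06920223,  0.47347845],
       [-0.12284921,  0.76688165, -0.62992111, -0.65923536],
       [-0.01126166,  0.63361087,  0.77356994,  0.86534366],
       [ 0.        ,  0.        ,  0.        ,  1.        ]])}
```

View pics/top0.png

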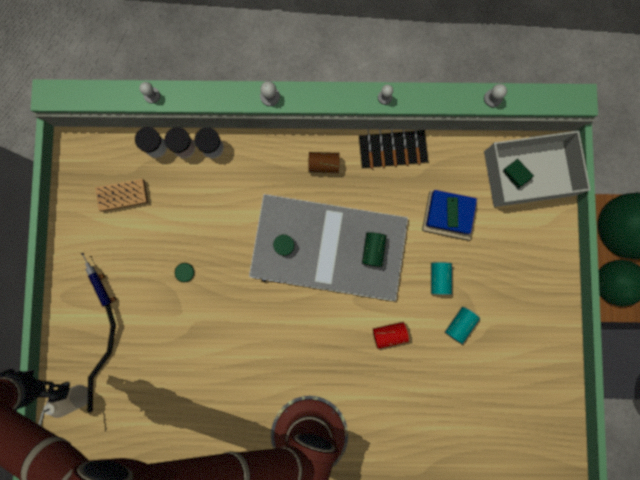

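View pics/side0.png

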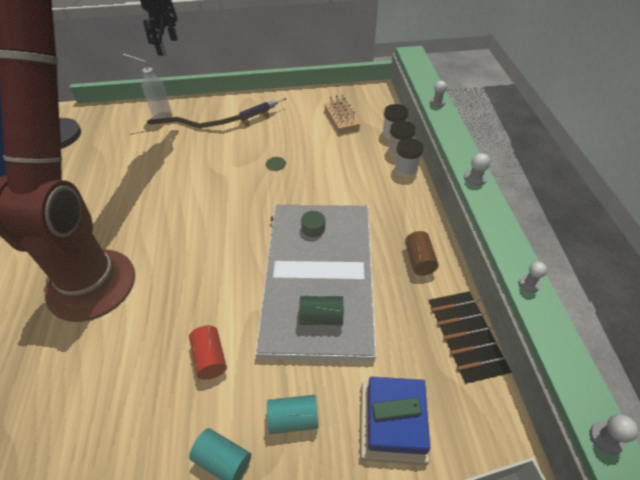

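Top view: the core is at about (374,250), right of the white strip at (329,246), with the stub at (284,245). The red, brown and turquoise cylinders are look-alikes. Next I measure the strip and the core.

```bash
cat >> h.py <<'E'
from scipy.optimize import least_squares
def ray(name,px,z):
    c=robot.calibration(name);K=np.array(c["mtx"]);T=np.array(c["pose"])
    p=np.c_[px,np.ones(len(px))]@np.linalg.inv(K).T; d=(p*[1,-1,-1])@T[:3,:3].T
    o=T[:3,3]; return o+d*((z-o[2])/d[:,2])[:,None]
def strip(name,im):
    m=(im.min(-1)>150).astype(np.uint8)
    n,l,s,c=cv2.connectedComponentsWithStats(m)
    best=None
    for i in range(1,n):
        w=ray(name,[c[i]],.03)[0]
        if s[i,4]>300 and abs(w[0]-.535)<.06 and abs(w[1]+.05)<.06:
            k=max(cv2.findContours((l==i).astype(np.uint8),0,1)[0],key=len)[:,0]
            r=cv2.minAreaRect((ray(name,k,.03)[:,:2]*1000).astype(np.float32));best=r
    return best
def core(P,im,ctr,yaw0):
    Q=P.reshape(-1,3);C=im.reshape(-1,3).astype(int)
    m=(np.hypot(Q[:,0]-ctr[0],Q[:,1]-ctr[1])<.07)&(Q[:,2]>.045)&(Q[:,2]<.097)&(C[:,1]>C[:,0]+5)
    Q=Q[m]
    def f(p): # y offset, yaw, z axis
        n=np.array([-np.sin(p[1]),np.cos(p[1])]);e=(Q[:,:2]-ctr)@n-p[0]
        return np.hypot(e,Q[:,2]-p[2])-.03
    s=least_squares(f,[0,yaw0,.06],loss="soft_l1",f_scale=.002)
    a=np.array([np.cos(s.x[1]),np.sin(s.x[1])]);n=np.array([-a[1],a[0]])
    t=(Q[:,:2]-ctr)@a;lo,hi=np.percentile(t,[1,99])
    return ctr+n*s.x[0]+a*(lo+hi)/2,np.degrees(s.x[1]),s.x[2],hi-lo,len(Q)
E
python3 - <<'E'
from h import *
for n in["top","side"]:
    im=cv2.imread(f"pics/{n}0.png")[...,::-1];P=np.load(n+"0.npy")
    print(n,strip(n,im)); print(core(P,im,np.array([.52,-.177]),-.14))
    m=(abs(P[...,2]-.03)<.012)&(abs(P[...,0]-.53)<.2)&(abs(P[...,1]+.05)<.28)&(im.max(-1).astype(int)-im.min(-1)<30)
    l=cv2.connectedComponentsWithStats(m.astype(np.uint8));i=1+np.argmax(l[2][1:,4])
    print("table",cv2.minAreaRect((P[l[1]==i][:,:2]*1000).astype(np.float32)),np.median(P[l[1]==i][:,2]))
E
```

```text
top ((531.6939697265625, -49.401451110839844), (45.99940490722656, 206.2364959716797), 81.43093872070312)
(array([ 0.52108251, -0.17494344]), np.float64(-8.019150887394423), np.float64(0.06096115750480688), np.float64(0.08878073702219874), 687)
table ((529.14404296875, -49.44252014160156), (423.18890380859375, 248.23867797851562), 81.68345642089844) 0.03119595153755972
side ((533.156005859375, -48.276859283447266), (53.63370895385742, 212.97789001464844), 81.4161148071289)
(array([ 0.52480913, -0.175754  ]), np.float64(-8.033364048543177), np.float64(0.059899168650431406), np.float64(0.0851168011032315), 1112)
table ((532.2800903320312, -50.49296569824219), (425.3674621582031, 245.22805786132812), 81.80830383300781) 0.03017946904334301
```

```bash
cat >> h.py <<'E'
def rel(pos,yaw):
    s=robot.observe();A=R.from_euler("xyz",s["tcp_rot"],degrees=True)
    B=R.from_euler("xyz",[180,0,yaw],degrees=True)
    return (A.inv().apply(np.array(pos)-s["tcp_pos"])*100).round(2),np.degrees((A.inv()*B).as_rotvec()).round(1)
E
python3 -c "
from h import *
print(rel([.46,.36,.23],115),rel([.50,.1,.23],81.5))"
```

```text
(array([-33.65, -17.25,   0.13]), array([-0. ,  0. , 48.2])) (array([-44.99, -40.99,   0.13]), array([-0. ,  0. , 81.7]))
```

apply_moves(series=[[-6, -3, 0, 0, 0, 10, 90], [-12, -6, 0, 0, 0, 20, 90], [-18, -9, 0, 0, 0, 30, 90], [-24, -12, 0, 0, 0, 40, 90], [-29, -15, 0, 0, 0, 48, 90]])

```text
t: 1.32
tcp_pos: [0.4138, 0.4041, 0.2317]
tcp_rot: [179.9, -0.0, 115.0]
force: [1.3, 0.4, 0.2]
opening: 0.641
```

```bash
python3 -c "
from h import *
print(rel([.50,.0,.18],81.5),rel([.51,-.18,.16],81.5),robot.observe())"
```

```text
(array([-40.27,  -9.24,   5.14]), array([ 0.1, -0. , 33.5])) (array([-57.01, -15.94,   7.12]), array([ 0.1, -0. , 33.5])) {'t': 1.325, 'q': array([-54.77830306,  29.08494416,  12.96825323,  94.2271411 ,
        -7.43788137,  57.46049468, -14.42341039]), 'dq': array([ 36.57856837,  -1.83132289,  19.32320096,   6.05268673,
       -10.67623822,  -2.10272174,  -4.00941724]), 'joint_torque': array([-2.79660389e+00, -4.13772798e+01,  1.91088438e+00, -1.55741036e+01,
        1.19223995e-01,  1.78726735e-01,  1.19038820e-02]), 'tcp_pos': array([0.41375356, 0.40405283, 0.23168162]), 'tcp_rot': array([ 1.79932998e+02, -2.49191964e-02,  1.14967475e+02]), 'force': array([1.31723772, 0.37341109, 0.21071944]), 'wrist_torque': array([-0.01427134, -0.09246625, -0.03294489]), 'opening': 0.6406934637365242}
```

apply_moves(series=[[-6, -1.5, 0, 0, 0, 7, 140], [-12, -3, 0, 0, 0, 14, 140], [-18, -4.5, 0, 0, 0, 21, 140], [-24, -6, 0, 0, 0, 28, 140], [-30, -7, 0, 0, 0, 33.5, 140]])

```text
t: 1.95
tcp_pos: [0.4771, 0.1008, 0.2319]
tcp_rot: [179.9, -0.1, 81.3]
force: [1.4, -0.4, -0.1]
opening: 0.451
```

```bash
python3 -c "
from h import *
print(rel([.5215,-.182,.14],81.5),robot.observe()['tcp_pos'])"
```

```text
(array([-27.31,   8.65,   9.16]), array([ 0.1, -0.1, -0.2])) [0.47711145 0.10084394 0.23192956]
```

apply_moves(series=[[-6, 2, 1, 0, 0, 0, 140], [-12, 4, 2, 0, 0, 0, 140], [-18, 6, 5, 0, 0, 0, 140], [-24, 8, 9, 0, 0, 0, 140], [-27.5, 8.6, 11.5, 0, 0, 0, 140]])

```text
t: 2.58
tcp_pos: [0.5218, -0.1813, 0.1188]
tcp_rot: [179.8, -0.1, 81.4]
force: [0.1, 0.1, 0.1]
opening: 0.452
```

apply_moves(series=[[0, 0, 0, 0, 0, 0, 140], [0, 0, 0, 0, 0, 0, 140]])

```text
t: 2.82
tcp_pos: [0.522, -0.1808, 0.1189]
tcp_rot: [179.8, -0.2, 81.4]
force: [0.2, 0.2, 0.8]
opening: 0.451
```

Run:
```python
from h import *
print(rel([.5213,-.1835,.10],81.5),robot.observe()['tcp_pos'],robot.observe()['force'])
im,P=cloud("side");a,_=cloud("top")
save(np.hstack([cv2.resize(im[220:370,230:430],None,fx=2,fy=2),cv2.resize(a[200:300,310:430],None,fx=3,fy=3)]),"c1")if 0 else save(np.hstack([cv2.resize(im[220:370,230:430],(400,300)),cv2.resize(a[190:310,300:460],(400,300))]),"c1")
```

```text
(array([-0.28, -0.04,  1.88]), array([ 0.2, -0.2, -0.1])) [ 0.52202861 -0.18083837  0.11885123] [0.22312617 0.15189014 0.81311536]
```

View pics/c1.png

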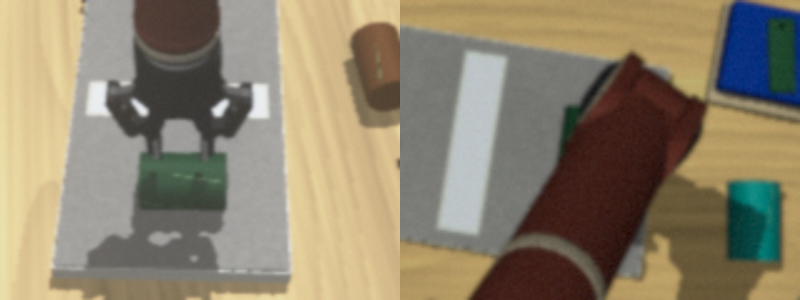

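The side crop shows both tips just above the core, inside its ends and centred along its length. Now I lower until they touch.

apply_moves(series=[[-0.3, 0, 1, 0, 0, 0, 140], [-0.3, 0, 2, 0, 0, 0, 140], [-0.3, 0, 2.4, 0, 0, 0, 140], [-0.3, 0, 2.6, 0, 0, 0, 140]])

```text
t: 3.42
tcp_pos: [0.5222, -0.1821, 0.0931]
tcp_rot: [179.7, -0.2, 81.5]
force: [-0.1, 0.1, -0.6]
opening: 0.453
```

apply_moves(series=[[0, 0, 0.1, 0, 0, 0, 140], [0, 0, 0.2, 0, 0, 0, 140]])

```text
t: 3.68
tcp_pos: [0.5223, -0.1821, 0.0912]
tcp_rot: [179.7, -0.2, 81.5]
force: [-0.2, -0.2, -0.2]
opening: 0.449
```

apply_moves(series=[[0, 0, 0.1, 0, 0, 0, 140], [0, 0, 0.2, 0, 0, 0, 140]])

```text
t: 3.92
tcp_pos: [0.5224, -0.1822, 0.0892]
tcp_rot: [179.7, -0.2, 81.5]
force: [-0.0, -0.3, 1.2]
opening: 0.448
```

apply_moves(series=[[0, 0, 0.1, 0, 0, 0, 140], [0, 0, 0.2, 0, 0, 0, 140]])

```text
t: 4.18
tcp_pos: [0.5224, -0.1827, 0.0885]
tcp_rot: [179.7, -0.2, 81.5]
force: [-2.8, -0.2, 13.3]
opening: 0.454
```

apply_moves(series=[[0, 0, 0.05, 0, 0, 0, 140], [0, 0, 0.1, 0, 0, 0, 140]])

```text
t: 4.42
tcp_pos: [0.5224, -0.183, 0.0886]
tcp_rot: [179.6, -0.2, 81.5]
force: [-2.4, -0.4, 10.4]
opening: 0.447
```

apply_moves(series=[[0.4, 0, 0.05, 0, 0, 0, 140], [0.9, 0, 0.05, 0, 0, 0, 140], [1.4, 0, 0.05, 0, 0, 0, 140], [1.8, 0, 0.05, 0, 0, 0, 140], [2, 0, 0.05, 0, 0, 0, 140]])

```text
t: 5.05
tcp_pos: [0.5252, -0.163, 0.0887]
tcp_rot: [179.7, -0.2, 81.5]
force: [-1.8, -0.1, 5.8]
opening: 0.452
```

apply_moves(series=[[0.4, 0, 0.05, 0, 0, 0, 140], [0.8, 0, 0.05, 0, 0, 0, 140], [1.1, 0, 0.05, 0, 0, 0, 140], [1.2, 0, 0.05, 0, 0, 0, 140], [1.2, 0, 0.05, 0, 0, 0, 140]])

```text
t: 5.68
tcp_pos: [0.5269, -0.1507, 0.0886]
tcp_rot: [179.7, -0.2, 81.6]
force: [-1.8, 0.9, 5.3]
opening: 0.45
```

Run:
```python
from h import *
im,P=cloud("side");print(core(P,im,np.array([.525,-.16]),-.14),robot.observe()['tcp_pos'])
save(cv2.resize(im[220:370,230:430],(800,600)),"c2")
```

```text
(array([ 0.52669199, -0.15975156]), np.float64(-7.873926722522297), np.float64(0.059853189256388856), np.float64(0.08569627993602351), 1054) [ 0.52689021 -0.15078436  0.08856607]
```

View pics/c2.png

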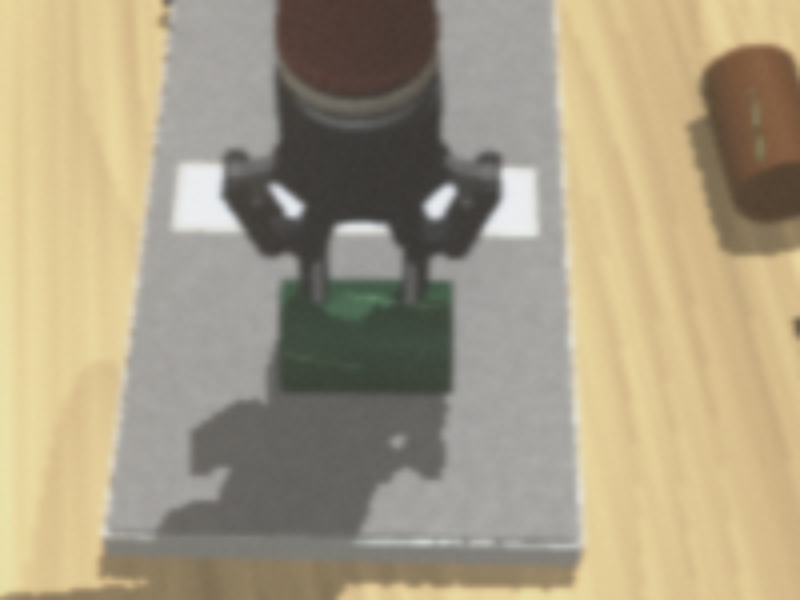

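Core moved 16 mm for a 32 mm stroke, with its yaw unchanged. I repeat the stroke.

apply_moves(series=[[0, 0, -1, 0, 0, 0, 140], [-1.9, 0, -1, 0, 0, 0, 140], [-1.9, 0, -0.4, 0, 0, 0, 140], [-1.9, 0, -0.05, 0, 0, 0, 140], [-1.9, 0, 0.05, 0, 0, 0, 140]])

```text
t: 6.35
tcp_pos: [0.5236, -0.1698, 0.0883]
tcp_rot: [179.7, -0.2, 81.5]
force: [-2.4, -0.1, 11.8]
opening: 0.452
```

apply_moves(series=[[0.4, 0, 0.05, 0, 0, 0, 140], [0.9, 0, 0.05, 0, 0, 0, 140], [1.4, 0, 0.05, 0, 0, 0, 140], [1.9, 0, 0.05, 0, 0, 0, 140], [2.4, 0, 0.05, 0, 0, 0, 140]])

```text
t: 6.98
tcp_pos: [0.5269, -0.1458, 0.0886]
tcp_rot: [179.8, -0.3, 81.6]
force: [-1.9, 0.3, 8.1]
opening: 0.448
```

apply_moves(series=[[0.5, 0, 0.05, 0, 0, 0, 140], [1, 0, 0.05, 0, 0, 0, 140], [1.4, 0, 0.05, 0, 0, 0, 140], [1.6, 0, 0.05, 0, 0, 0, 140], [1.6, 0, 0.05, 0, 0, 0, 140]])

```text
t: 7.6
tcp_pos: [0.5293, -0.129, 0.0884]
tcp_rot: [179.8, -0.3, 81.6]
force: [-1.8, 0.5, 5.8]
opening: 0.451
```

```bash
cat > c.py <<'E'
from h import *
im,P=cloud("side");t=robot.observe()['tcp_pos']
n=np.array([.148,.989]);a=np.array([.989,-.148]);w=np.array([.5325,-.049])
c=core(P,im,t[:2]-n*.009,-.14)
print(c,t,"tip ahead mm",(t[:2]-c[0])@n*1000,"to go",(w-c[0])@n*1000,"along",(w-c[0])@a*1000,"tip along",(t[:2]-c[0])@a*1000,robot.observe()['force'])
E
python3 c.py
```

```text
(array([ 0.52982559, -0.13929934]), np.float64(-8.020053440291989), np.float64(0.06003828138861556), np.float64(0.08572709396436662), 1041) [ 0.52924602 -0.12918746  0.08843767] tip ahead mm 9.91486487808272 to go 89.70185570727061 along -10.719315023085741 tip along -2.0697566636189015 [-1.12928701 -0.28331232  6.09405961]
```

apply_moves(series=[[0, 0, -1, 0, 0, 0, 140], [-2.0, 0, -1, 0, 0, 0, 140], [-2.0, 0, -0.4, 0, 0, 0, 140], [-2.0, 0, -0.05, 0, 0, 0, 140], [-2.0, 0, 0.03, 0, 0, 0, 140]])

```text
t: 8.28
tcp_pos: [0.5261, -0.148, 0.0884]
tcp_rot: [179.9, -0.4, 81.7]
force: [-3.2, 0.4, 10.3]
opening: 0.452
```

apply_moves(series=[[0.4, 0, 0.03, 0, 0, 0, 140], [0.9, 0, 0.03, 0, 0, 0, 140], [1.4, 0, 0.03, 0, 0, 0, 140], [1.9, 0, 0.03, 0, 0, 0, 140], [2.4, 0, 0.03, 0, 0, 0, 140]])

```text
t: 8.9
tcp_pos: [0.5296, -0.1231, 0.0887]
tcp_rot: [179.9, -0.5, 81.7]
force: [-1.2, 0.2, 6.3]
opening: 0.453
```

apply_moves(series=[[0.5, 0, 0.05, 0, 0, 0, 140], [1, 0, 0.05, 0, 0, 0, 140], [1.4, 0, 0.05, 0, 0, 0, 140], [1.6, 0, 0.05, 0, 0, 0, 140], [1.6, 0, 0.05, 0, 0, 0, 140]])

```text
t: 9.52
tcp_pos: [0.5319, -0.1067, 0.0883]
tcp_rot: [179.9, -0.5, 81.8]
force: [-0.7, 0.0, 3.2]
opening: 0.451
```

apply_moves(series=[[0, 0, -1, 0, 0, 0, 140], [-2.0, 0, -1, 0, 0, 0, 140], [-2.0, 0, -0.4, 0, 0, 0, 140], [-2.0, 0, -0.05, 0, 0, 0, 140], [-2.0, 0, 0.03, 0, 0, 0, 140]])

```text
t: 10.15
tcp_pos: [0.5289, -0.1259, 0.0885]
tcp_rot: [179.9, -0.5, 81.8]
force: [-3.2, 0.5, 12.7]
opening: 0.448
```

apply_moves(series=[[0.4, 0, 0.03, 0, 0, 0, 140], [0.9, 0, 0.03, 0, 0, 0, 140], [1.4, 0, 0.03, 0, 0, 0, 140], [1.9, 0, 0.03, 0, 0, 0, 140], [2.4, 0, 0.03, 0, 0, 0, 140]])

```text
t: 10.78
tcp_pos: [0.5323, -0.1011, 0.0887]
tcp_rot: [180.0, -0.6, 81.9]
force: [-1.5, -0.3, 6.6]
opening: 0.451
```

apply_moves(series=[[0.5, 0, 0.05, 0, 0, 0, 140], [1, 0, 0.05, 0, 0, 0, 140], [1.4, 0, 0.05, 0, 0, 0, 140], [1.6, 0, 0.05, 0, 0, 0, 140], [1.6, 0, 0.05, 0, 0, 0, 140]])

```text
t: 11.4
tcp_pos: [0.5345, -0.0849, 0.0882]
tcp_rot: [180.0, -0.6, 81.9]
force: [-0.6, 0.4, 1.8]
opening: 0.45
```

```bash
python3 c.py
```

```text
(array([ 0.53559973, -0.09824928]), np.float64(-8.11106936335636), np.float64(0.05988316255702391), np.float64(0.08723796147682825), 1028) [ 0.53453991 -0.08516899  0.08820729] tip ahead mm 12.779552056145139 to go 48.248779535916924 along -10.35453152847952 tip along -2.9840469204371805 [-0.17114956  0.12119931  0.6461458 ]
```

apply_moves(series=[[0, 0, -1, 0, 0, 0, 140], [-2.2, 0, -1, 0.6, 0, 0, 140], [-2.2, 0, -0.4, 0.6, 0, 0, 140], [-2.2, 0, -0.05, 0.6, 0, 0, 140], [-2.2, 0, 0.03, 0.6, 0, 0, 140]])

```text
t: 12.08
tcp_pos: [0.5315, -0.1063, 0.0885]
tcp_rot: [-179.4, -0.6, 81.9]
force: [-2.4, 0.6, 11.3]
opening: 0.451
```

apply_moves(series=[[0.4, 0, 0.03, 0, 0, 0, 140], [0.9, 0, 0.03, 0, 0, 0, 140], [1.4, 0, 0.03, 0, 0, 0, 140], [1.9, 0, 0.03, 0, 0, 0, 140], [2.3, 0, 0.03, 0, 0, 0, 140]])

```text
t: 12.7
tcp_pos: [0.5347, -0.0821, 0.0889]
tcp_rot: [-179.4, -0.7, 82.0]
force: [-1.7, -0.3, 5.4]
opening: 0.45
```

apply_moves(series=[[0.5, 0, 0.05, 0, 0, 0, 140], [0.9, 0, 0.05, 0, 0, 0, 140], [1.2, 0, 0.05, 0, 0, 0, 140], [1.3, 0, 0.05, 0, 0, 0, 140], [1.3, 0, 0.05, 0, 0, 0, 140]])

```text
t: 13.32
tcp_pos: [0.5365, -0.0691, 0.0886]
tcp_rot: [-179.4, -0.7, 82.0]
force: [-1.3, 0.6, 4.8]
opening: 0.446
```

```bash
python3 c.py
```

```text
(array([ 0.53874299, -0.07964707]), np.float64(-7.877312131082174), np.float64(0.05991204690472353), np.float64(0.08618884091448961), 972) [ 0.53650679 -0.06925129  0.08856465] tip ahead mm 9.950462983563103 to go 29.385986229260336 along -10.71008614871324 tip along -3.7501836391639944 [-0.8972214   0.93867812  5.09869942]
```

apply_moves(series=[[0, 0, -1, 0, 0, 0, 140], [-2.0, 0, -1, -0.6, -0.7, -0.5, 140], [-2.0, 0.2, -0.4, -0.6, -0.7, -0.5, 140], [-2.0, 0.2, -0.05, -0.6, -0.7, -0.5, 140], [-2.0, 0.2, 0.03, -0.6, -0.7, -0.5, 140]])

```text
t: 14.0
tcp_pos: [0.5355, -0.0896, 0.0884]
tcp_rot: [-180.0, 0.0, 82.5]
force: [-2.8, 0.4, 10.8]
opening: 0.452
```

apply_moves(series=[[0.4, 0, 0.03, 0, 0, 0, 140], [0.9, 0, 0.03, 0, 0, 0, 140], [1.4, 0, 0.03, 0, 0, 0, 140], [1.9, 0, 0.03, 0, 0, 0, 140], [2.3, 0, 0.03, 0, 0, 0, 140]])

```text
t: 14.62
tcp_pos: [0.5387, -0.0664, 0.0887]
tcp_rot: [-180.0, -0.0, 82.5]
force: [-1.8, -0.1, 7.7]
opening: 0.454
```

apply_moves(series=[[0.5, 0, 0.05, 0, 0, 0, 140], [0.9, 0, 0.05, 0, 0, 0, 140], [1.2, 0, 0.05, 0, 0, 0, 140], [1.3, 0, 0.05, 0, 0, 0, 140], [1.3, 0, 0.05, 0, 0, 0, 140]])

```text
t: 15.25
tcp_pos: [0.5406, -0.0528, 0.0886]
tcp_rot: [-180.0, -0.1, 82.5]
force: [-1.4, 0.2, 5.3]
opening: 0.453
```

```bash
python3 c.py
```

```text
(array([ 0.54100622, -0.06122011]), np.float64(-7.888678488104369), np.float64(0.0600078856372154), np.float64(0.08738672931510824), 938) [ 0.54060297 -0.05288041  0.08857926] tip ahead mm 8.188283558841679 to go 10.826766559029235 along -10.221230393727362 tip along -1.6330954674663996 [-2.15062846  0.17020168  5.7741809 ]
```

apply_moves(series=[[0, 0, -1, 0, 0, 0, 140], [-1.4, 0, -1, 0, 0, 0.8, 140], [-1.4, 0, -0.4, 0, 0, 0.8, 140], [-1.4, 0, -0.05, 0, 0, 0.8, 140], [-1.4, 0, 0.03, 0, 0, 0.8, 140]])

```text
t: 15.92
tcp_pos: [0.5383, -0.0667, 0.0886]
tcp_rot: [-179.9, -0.1, 81.7]
force: [-2.4, 0.1, 11.2]
opening: 0.448
```

apply_moves(series=[[0.3, 0, 0.03, 0, 0, 0, 140], [0.7, 0, 0.03, 0, 0, 0, 140], [1.1, 0, 0.03, 0, 0, 0, 140], [1.4, 0, 0.03, 0, 0, 0, 140], [1.6, 0, 0.03, 0, 0, 0, 140]])

```text
t: 16.55
tcp_pos: [0.5405, -0.0506, 0.0887]
tcp_rot: [-179.9, -0.2, 81.7]
force: [-1.0, 0.4, 5.8]
opening: 0.449
```

apply_moves(series=[[0.2, 0, 0.03, 0, 0, 0, 140], [0.4, 0, 0.03, 0, 0, 0, 140], [0.4, 0, 0.03, 0, 0, 0, 140], [0.4, 0, 0.03, 0, 0, 0, 140]])

```text
t: 17.05
tcp_pos: [0.5411, -0.0463, 0.0887]
tcp_rot: [-179.9, -0.2, 81.7]
force: [-0.8, 0.1, 5.4]
opening: 0.449
```

```bash
python3 c.py
```

```text
(array([ 0.54243476, -0.05099354]), np.float64(-8.160804720834872), np.float64(0.060022176178530624), np.float64(0.08788847657205698), 947) [ 0.54113091 -0.04626826  0.08869042] tip ahead mm 4.4803398146996205 to go 0.5012696172103371 along -10.120519856370858 tip along -1.988848183852609 [-2.17215046 -0.18783131  6.23797694]
```

About centred. I lift clear and move aside for an unobstructed check.

apply_moves(series=[[0, 0, -1, 0, 0, 0, 140], [0, 0, -4, 0, 0, 0, 140], [0, 0, -9, 0, 0, 0, 140], [-5, 0, -12, 0, 0, 0, 140], [-10, 0, -14, 0, 0, 0, 140]])

```text
t: 17.73
tcp_pos: [0.5275, -0.1463, 0.2303]
tcp_rot: [180.0, -0.2, 81.9]
force: [0.1, -0.1, 0.3]
opening: 0.451
```

apply_moves(series=[[-6, 0, 0, 0, 0, 0, 140], [-12, 0, 0, 0, 0, 0, 140], [-18, 0, 0, 0, 0, 0, 140], [-18, 0, 0, 0, 0, 0, 140], [-18, 0, 0, 0, 0, 0, 140]])

```text
t: 18.35
tcp_pos: [0.502, -0.3238, 0.2294]
tcp_rot: [180.0, -0.3, 81.9]
force: [-0.4, 1.5, 0.7]
opening: 0.453
```

```bash
cat > f.py <<'E'
from h import *
import sys
n=np.array([.148,.989]);a=np.array([.989,-.148]);L=[]
for k in["top","side"]:
    im,P=cloud(k);o=cv2.imread(f"pics/{k}0.png")[...,::-1];c=core(P,im,np.array([.5424,-.051]),-.14)
    s=strip(k,o);w=np.array(s[0])/1000
    print(k,c,"core-strip n",(c[0]-w)@n*1000,"along",(c[0]-w)@a*1000,"yaw",c[1]-(s[2]-90))
    m=(im.min(-1)>150);y,x=np.nonzero(m);W=ray(k,np.c_[x,y],.03)[:,:2]-w
    u=W@a;v=W@n;ok=(abs(u)<.11)&(abs(v)<.03)
    for nm,g in(("far",ok&(u<-.055)),("near",ok&(u>.075))):
        print(nm,np.percentile(v[g],[2,98])*1000,g.sum()) if g.any() else 0
    L.append(im)
save(np.hstack([cv2.resize(L[0][180:300,250:410],(400,300)),cv2.resize(L[1][190:340,220:420],(400,300))]),sys.argv[1])
E
python3 f.py f1
```

```text
top (array([ 0.53830432, -0.05000129]), np.float64(-7.935832536462912), np.float64(0.06090196623418639), np.float64(0.08854440729340123), 686) core-strip n 0.3850957691003082 along 6.626414608376446 yaw 0.6332287428339631
far [-23.34923844  23.80930147] 300
near [-23.8516137  22.7348911] 174Traceback (most recent call last):
  File "f.py", line 5, in <module>
    im,P=cloud(k);o=cv2.imread(f"pics/{k}0.png")[...,::-1];c=core(P,im,np.array([.5424,-.051]),-.14)
                                                             ~~~~^^^^^^^^^^^^^^^^^^^^^^^^^^^^^^^^^^^
  File "h.py", line 36, in core
    t=(Q[:,:2]-ctr)@a;lo,hi=np.percentile(t,[1,99])
                            ~~~~~~~~~~~~~^^^^^^^^^^
    return _quantile_unchecked(
        a, q, axis, out, overwrite_input, method, keepdims, weights)
    return _ureduce(a,
                    func=_quantile_ureduce_func,
    ...<5 lines>...
                    overwrite_input=overwrite_input,
                    method=method)
    r = func(a, **kwargs)
    result = _quantile(arr,
                       quantiles=q,
    ...<2 lines>...
                       out=out,
                       weights=wgt)
    slices_having_nans = np.isnan(arr[-1, ...])
                                  ~~~^^^^^^^^^
IndexError: index -1 is out of bounds for axis 0 with size 0
```

apply_moves(series=[[-3, -5, 0, 0, 0, 0, 140], [-5, -10, 0, 0, 0, 0, 140], [-7, -15, 0, 0, 0, 0, 140], [-8, -20, 0, 0, 0, 0, 140], [-8, -20, 0, 0, 0, 0, 140]])

```text
t: 19.08
tcp_pos: [0.2903, -0.3732, 0.2295]
tcp_rot: [-180.0, -0.3, 81.8]
force: [1.3, -0.0, 0.3]
opening: 0.451
```

```bash
python3 f.py f1
```

```text
top (array([ 0.5382148 , -0.04990715]), np.float64(-7.870970522418815), np.float64(0.06076850715649242), np.float64(0.0882857753087631), 688) core-strip n 0.4649440376964675 along 6.523941131375232 yaw 0.6980907568780603
far [-22.366395    22.93472228] 283
near [-22.16754412  22.39013558] 158
side (array([ 0.54238613, -0.05082808]), np.float64(-7.985641511116603), np.float64(0.05983240057623878), np.float64(0.08789146213866546), 982) core-strip n -1.157101588253994 along 9.506175742096657 yaw 0.5982436817544912
far [-29.26987551  28.31636194] 499
near [-28.95560277  28.15369573] 320
```

View pics/f1.png

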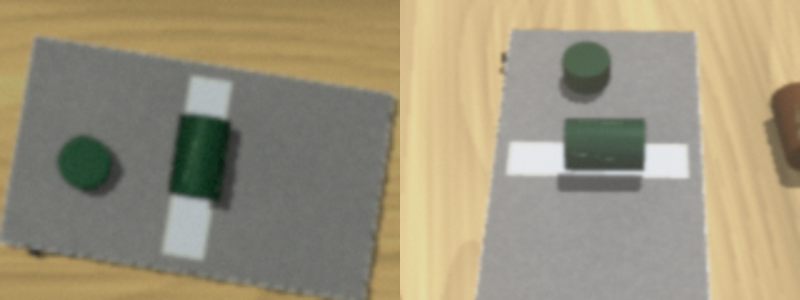

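The last picture shows the core lying along the strip, with white visible past both ends and the stub still in place. Both cameras put it within about 1.2 mm of the centreline, and readings 0.7 s apart agree, so it's at rest.

```bash
python3 -c "
from h import *
print(robot.hand_in())"
```

```text
the job is handed in; nothing more can be done
None
```

The core now lies along the light table's window strip, and I handed the job in at about 19 s of the 72 s allowed. I rolled it about 126 mm in seven short strokes, with two fingertips pressing on its top only. The force readings between moves peaked at about 13 N.

Last checks, with the arm well clear:
- **Centring across the strip:** the top camera puts the core at +0.5 mm and the side camera at −1.2 mm. They disagree by about 1.6 mm, which is within the calibration error.
- **Lengthwise:** it sits 7–10 mm off the strip's middle, against an allowance of 55 mm, so its whole length is on the strip.
- **Direction:** it is about 0.6° off the strip's direction.
- **At rest:** its axis is 60–61 mm above the bench, so it is lying flat. Two top-camera readings 0.7 s apart matched.

The first side-camera check failed because the gripper blocked the view, so I moved the arm aside and repeated it. The last picture shows the stub in place. I did not measure the disc and pendant again, but the arm never went down near them.

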